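# Fit casting rings over sprued wax patterns

## Task

Get the four wax patterns ready for investing: take the empty steel casting rings one after another and lower each one over the wax pattern that stands on the rubber base of its own size, until it sits flat on the base's rim all round, and let go. Do not drop the rings, and do not press a ring or the gripper on the wax. Leave the ring that is already filled with plaster, and the plaster cast, where they are.

Things in the scene. Friction and masses are not known exactly. Their poses are not given: they have to be found in the camera images.
- ring_30_mid (a point): the smallest empty casting ring: a plain stainless tube, open at both ends, standing upright on the bench, 30 mm outside diameter, 26 mm inside, 50 mm high, 2 mm wall. The point lies on its axis, half-way up (25 mm above its lower edge); z is its axis. Either end may be down. Held by its upper half, it goes on with the fingertips clear of the base.
- ring_41_mid (a point): the second smallest empty casting ring: a plain stainless tube, open at both ends, standing upright on the bench, 41 mm outside diameter, 37 mm inside, 50 mm high, 2 mm wall. The point lies on its axis, half-way up (25 mm above its lower edge); z is its axis. Either end may be down. Held by its upper half, it goes on with the fingertips clear of the base.
- ring_52_mid (a point): the second largest empty casting ring: a plain stainless tube, open at both ends, standing upright on the bench, 52 mm outside diameter, 48 mm inside, 50 mm high, 2 mm wall. The point lies on its axis, half-way up (25 mm above its lower edge); z is its axis. Either end may be down. Held by its upper half, it goes on with the fingertips clear of the base.
- ring_64_mid (a point): the largest empty casting ring: a plain stainless tube, open at both ends, standing upright on the bench, 64 mm outside diameter, 60 mm inside, 50 mm high, 2 mm wall. The point lies on its axis, half-way up (25 mm above its lower edge); z is its axis. Either end may be down. Held by its upper half, it goes on with the fingertips clear of the base.
- base_30_rim (a point): smallest black rubber base, for the 30 mm ring, fixed: a disc 38 mm across, flat rim 8 mm above the bench; on it a collar 18 mm across, 3 mm high (4 mm play all round), a blunt cone up to 15 mm above the rim, and on a thin sprue a single wax crown, red, its top 42 mm above the rim. The point: on the axis at rim height, z up; a seated ring's centre is 25 mm above it.
- base_41_rim (a point): second smallest black rubber base, for the 41 mm ring, fixed: a disc 49 mm across, flat rim 8 mm above the bench; on it a collar 29 mm across, 3 mm high (4 mm play all round), a blunt cone up to 15 mm above the rim, and on a thin sprue two joined wax crowns (18 mm long), red, its top 42 mm above the rim. The point: on the axis at rim height, z up; a seated ring's centre is 25 mm above it.
- base_52_rim (a point): second largest black rubber base, for the 52 mm ring, fixed: a disc 60 mm across, flat rim 8 mm above the bench; on it a collar 40 mm across, 3 mm high (4 mm play all round), a blunt cone up to 15 mm above the rim, and on a thin sprue a bridge of three wax crowns (27 mm long), red, its top 42 mm above the rim. The point: on the axis at rim height, z up; a seated ring's centre is 25 mm above it.
- base_64_rim (a point): largest black rubber base, for the 64 mm ring, fixed: a disc 72 mm across, flat rim 8 mm above the bench; on it a collar 52 mm across, 3 mm high (4 mm play all round), a blunt cone up to 15 mm above the rim, and on a thin sprue a curved bridge of four wax crowns (35 mm long), red, its top 42 mm above the rim. The point: on the axis at rim height, z up; a seated ring's centre is 25 mm above it.
- ring_filled_mid (a point): the ring already filled: 52 mm across, 50 mm high, solid, white plaster up to its brim, standing on the bench; loose, to be left alone. The point lies on its axis half-way up.
- cast_mid (a point): cream plaster cast of a lower jaw, about 62 x 62 mm and 30 mm high, loose on the bench at the robot's right; to be left alone. The point lies in its middle, 14 mm above the bench.

How it is judged:
By the outcome, as a careful person would: the job done as asked, in the order asked, and still so for the second after the job is handed in, with the robot touching nothing.
It also fails if it takes over 102 s, if anything falls off the work surface, if the arm or the gripper's body presses on something with over 40 N, if the wrist force passes 120 N, or if a joint passes its speed limit or range.

## Robot

A 6-joint arm with a two-finger parallel gripper is mounted at the origin on the work surface. World frame = base frame: x ahead of the robot, y to its left, z up, the work surface at z = 0. Lengths are in mm, angles in degrees, forces in N, time in s.
With the tool pointing down it reaches from about 300 to 850 mm from the base axis. Payload 4.2 kg.
Tool frame: the origin (TCP) lies at the very end of the fingers, on their centre line; the grasp point (between the pads) lies 19 mm behind it (env.grasp_offset is the distance from the TCP to the grasp point, in mm); z points along the fingers, y is the line along which they close (so a half turn about z gives the same grasp; the last joint's range is limited). The gripper opens to 91 mm and grips with 3 to 60 N. Pads are 32 mm wide; open, the fingers measure 118 mm over their backs; the gripper's body (76 mm by 178 mm) begins 60 mm behind the grasp point.
Start: joints at [63.77, 18.312, 89.639, -0, 72.044, -1.146], TCP at [243.774, 520.785, 213.976] pointing down, gripper open.
Joint ranges: [-177.97, 177.97], [-48.28, 115.42], [12.27, 149.76], [-77.06, 257.06], [2.81, 150.46], [-146.56, 146.56]. Speed limits (degrees/s): [147.25, 147.25, 180, 180, 180, 180].

## Interface

Orientations are given as [roll, pitch, yaw] about the fixed x, y, z axes, in that order (R = Rz(yaw) Ry(pitch) Rx(roll)).
In Python, from workcell import env gives the robot as it stands. The module is installed in compiled form; this text tells all that it offers.
- The arm moves only by the tool send_rows, never from a script. Its argument "motion" is a list of rows, each an object of numbers: "tx", "ty", "tz": the shift along the tool's x, y, z in units of 500 mm (1.0 is 500 mm); "rx", "ry", "rz": the turn, a rotation vector about the tool's x, y, z in units of 30 degrees (1.0 is 30 degrees); "gripper": the closure, from -1 (fully open) to 1 (shut). In form: [{"tx": .., "ty": .., "tz": .., "rx": .., "ry": .., "rz": .., "gripper": ..}, ...]. A call has 1 to 12 rows; each row shifts and turns the commanded pose from where the row before left it, along the tool's axes as they then stand; what a row does not reach is not made up. A row lasts 1/8 s, in which the tool goes at most 62.5 mm and 10.7 degrees, less where a joint would pass 70% of its speed; a pose out of reach is approached as far as the arm can. A call with a number of a shift or a turn outside -1 to 1 is refused whole. A call with a gripper value outside its range is refused whole. The fingers move at their own pace and stop on an object; "grip_force" is the grip in N (left out, the last holds). Time passes only in rows, so rows that do not move let the fingers close. It gives the time, the measured TCP pose, the force, the opening and the grip force at its end, in the units of the state.
- env.state(): the state, without advancing time (a new reading comes with each control period).
- env.grab_frame(name): name is "side" or "top" or "wrist"; returns a dict with "frame" (400x640x3 uint8, red, green, blue), "vertical_fov" (degrees; the focal length in pixels is half the picture's height over the tangent of half this angle, whatever the lens; pixels are square), "cx", "cy" (the principal point, pixels), "rvec" (rotation vector, rad) and "tvec" (3), from world to camera coordinates, as OpenCV has them; the wrist camera has in their place "T_tool_cam" (4x4, takes a point from camera to tool coordinates, whose origin is the TCP and whose axes are the flange's). Camera axes: x right, y down, z forward; pixel columns grow to the right and rows downward; lengths in mm; the calibration is good to about 2 mm. A picture is of the moment at which its call begins: read the wrist's pose just before it. There is no depth.
- env.job_done(): hands the job in; it is judged then, once.
The state is a dict: "time_s": time; "qpos": joint angles; "qvel": joint speeds; "effort": joint torques, N m; "ee_pos": TCP position; "ee_rot": TCP orientation; "force": force on the tool from outside, world axes, zero at the start; "torque": the same for the moment, N m; "gripper_width": finger opening in mm; "gripper_force": force on a finger pad.
Only numpy, scipy, OpenCV 4.12 (cv2) and the standard library are available. Lean on these libraries where they do the work, as an engineer would, in place of code of your own. Each camera call takes 0.05 s, during which the arm holds its last target. There are 200 camera calls.

## Working session

There is one attempt and no reset: what is moved stays moved. The work goes in short steps, Python scripts to look and compute and a tool call to move; the robot and the scene stay as the last step left them, time stands still between calls to the robot, and variables do not carry over. Pictures are saved under pics/ and viewed, at most 14 in all, crops included, and the job is handed in when it is done.

Besides the shell and the picture viewer there is one more tool, called after ">>>" as name(argument=value, ...) on one line, values as JSON. send_rows: Moves the arm, as the interface text tells. Shifts and turns lie within -1 to 1; 1 stands for 500 mm of shift or 30 degrees of turn. Its arguments: {"type":"object","properties":{"motion":{"type":"array"},"grip_force":{"type":"number"}},"required":["motion"]}

```bash
mkdir -p pics; python3 - <<'E'
from workcell import env
import cv2
s=env.state();print({k:s[k] for k in('time_s','ee_pos','ee_rot','gripper_width')})
for n in('top','side','wrist'):
    f=env.grab_frame(n);cv2.imwrite(f'pics/{n}0.png',f['frame'][:,:,::-1]);print(n,{k:v for k,v in f.items() if k!='frame'})
E
```

```text
{'time_s': 0.0, 'ee_pos': array([243.55828628, 520.30468813, 213.12907057]), 'ee_rot': array([-1.79898562e+02, -1.94399822e-04,  1.54916988e+02]), 'gripper_width': 91.17608170775418}
top {'vertical_fov': 47.40555852039644, 'cx': 321.7300166913506, 'cy': 196.3812110873, 'rvec': array([ 2.1582615 , -2.17216041,  0.14984269]), 'tvec': array([ -39.95565246,  523.87430576, 1094.51045876])}
side {'vertical_fov': 54.39881829450286, 'cx': 318.1547300851449, 'cy': 203.6416918755327, 'rvec': array([ 2.08893586, -0.8250548 ,  0.43278   ]), 'tvec': array([-390.49780379,  230.59012288,  783.0026488 ])}
wrist {'vertical_fov': 70.50539434151854, 'cx': 320.0687945945533, 'cy': 203.07814442748125, 'T_tool_cam': array([[-1.41377582e-03, -9.70116541e-01, -2.42635321e-01,
         6.70023038e+01],
       [ 9.99998983e-01, -1.41652010e-03, -1.63145289e-04,
        -5.29677333e-01],
       [-1.85427865e-04, -2.42635305e-01,  9.70117557e-01,
        -1.70556535e+02],
       [ 0.00000000e+00,  0.00000000e+00,  0.00000000e+00,
         1.00000000e+00]])}
```

View pics/top0.png

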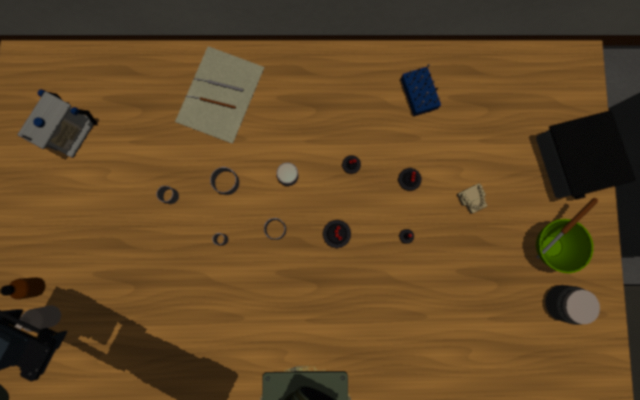

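View pics/side0.png

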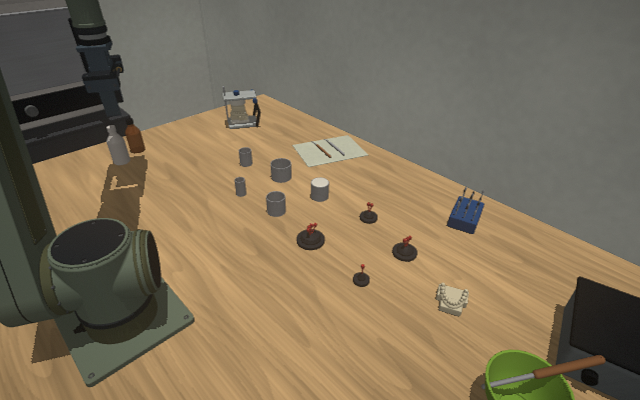

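The top view shows the rings at about (221,239) 30 mm, (168,195) 41, (276,229) 52 and (225,181) 64. The filled ring is at (288,174). The bases are at (407,236) 30, (352,164) 41, (410,179) 52 and (337,233) 64. The cast is at (473,198).

```bash
cat >h.py <<'E'
import numpy as np,cv2
from scipy.spatial.transform import Rotation as R
from workcell import env
def cam(n):
    s=env.state();f=env.grab_frame(n);F=200/np.tan(np.radians(f['vertical_fov']/2))
    if n=='wrist':
        T=np.eye(4);T[:3,:3]=R.from_euler('xyz',s['ee_rot'],degrees=True).as_matrix();T[:3,3]=s['ee_pos'];T=T@f['T_tool_cam']
        A,c=T[:3,:3],T[:3,3]
    else:
        A=R.from_rotvec(f['rvec']).as_matrix().T;c=-A@f['tvec']
    return dict(im=f['frame'],F=F,cx=f['cx'],cy=f['cy'],A=A,c=c)
def ray(k,uv,z):
    uv=np.atleast_2d(np.asarray(uv,float))
    d=np.c_[(uv[:,0]-k['cx'])/k['F'],(uv[:,1]-k['cy'])/k['F'],np.ones(len(uv))]@k['A'].T
    return (k['c']+d*((z-k['c'][2])/d[:,2])[:,None])[:,:2]
def pix(k,P):
    q=(np.atleast_2d(P)-k['c'])@k['A'];return q[:,:2]/q[:,2:]*k['F']+[k['cx'],k['cy']]
E
python3 - <<'E'
from h import *
k=cam('top')
for n,p,z in [('r30',(221,239),25),('r41',(168,195),25),('r52',(276,229),25),('r64',(225,181),25),('fill',(288,174),25),('b30',(407,236),8),('b41',(352,164),8),('b52',(410,179),8),('b64',(337,233),8),('cast',(473,198),14)]:
    im=k['im'].astype(int);hsv=cv2.cvtColor(k['im'],cv2.COLOR_RGB2HSV)
    m=((im[...,0]-im[...,2])<25)|(im.sum(2)<90)
    N,l,st,ce=cv2.connectedComponentsWithStats(m.astype(np.uint8))
    j=1+np.argmin(np.hypot(*(ce[1:]-p).T)+99*(st[1:,4]<20)+999*(st[1:,4]>2500))
    print(n,ray(k,p,z).round(),st[j],ray(k,ce[j],z).round())
E
```

```text
r30 [[421. 205.]] [221 235   7  10  28] [[418. 195.]]
r41 [[530. 338.]] [157 186  21  17 171] [[532. 340.]]
r52 [[444.  70.]] [265 219   9  15  26] [[456.  92.]]
r64 [[564. 197.]] [220 176  19  18  74] [[549. 178.]]
fill [[581.  41.]] [278 167  20  19 255] [[575.  40.]]
b30 [[ 425. -257.]] [400 230  13  13 132] [[ 425. -253.]]
b41 [[ 610. -122.]] [342 156  18  17 226] [[ 608. -119.]]
b52 [[ 570. -269.]] [398 168  23  22 354] [[ 570. -267.]]
b64 [[434. -81.]] [323 220  27  28 537] [[433. -79.]]
cast [[ 520. -426.]] [398 168  23  22 354] [[ 569. -265.]]
```

View pics/wrist0.png

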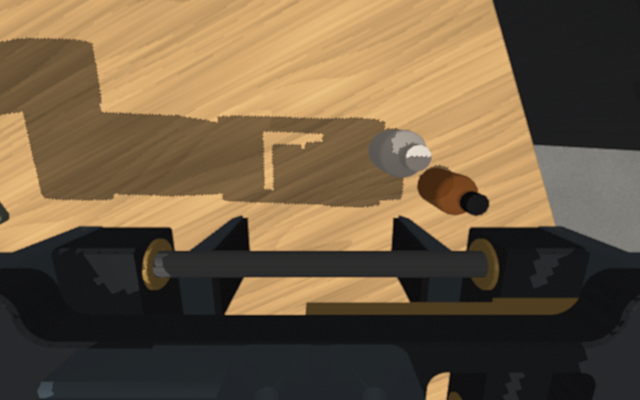

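The wrist image shows only bench, bottles and the gripper, with the free view above row 215. I'll swing over the rings with the tool's x along +Y (yaw 90).

>>> send_rows(motion=[{"tx": -0.096, "ty": -0.06, "tz": -0.012}, {"tx": -0.096, "ty": -0.06, "tz": -0.012}, {"tx": -0.096, "ty": -0.06, "tz": -0.012}, {"tx": -0.096, "ty": -0.06, "tz": -0.012}, {"tx": -0.096, "ty": -0.06, "tz": -0.012}, {"tx": -0.096, "ty": -0.06, "tz": -0.012}, {"tx": -0.096, "ty": -0.06, "tz": -0.012}, {"tx": -0.096, "ty": -0.06, "tz": -0.012}, {"rz": 0.31}, {"rz": 0.31}, {"rz": 0.31}, {"rz": 0.31}])

```text
invalid input at $.motion[0]: expected keys tx, ty, tz, rx, ry, rz, gripper
```

>>> send_rows(motion=[{"rz": 0.31}, {"rz": 0.31}, {"rz": 0.304}, {}])

```text
invalid input at $.motion[0]: expected keys tx, ty, tz, rx, ry, rz, gripper
```

```bash
python3 - <<'E'
from h import *
k=cam('wrist');cv2.imwrite('pics/w1.png',k['im'][:,:,::-1])
s=env.state();print(s['time_s'],s['ee_pos'],s['ee_rot'],s['qpos'])
E
```

```text
0.25 [243.68085418 520.60573715 213.58634831] [-1.79959247e+02 -1.68449187e-04  1.54916780e+02] [ 6.37710462e+01  1.83316418e+01  8.96672262e+01 -6.79560892e-04
  7.20418800e+01 -1.14552377e+00]
```

View pics/w1.png

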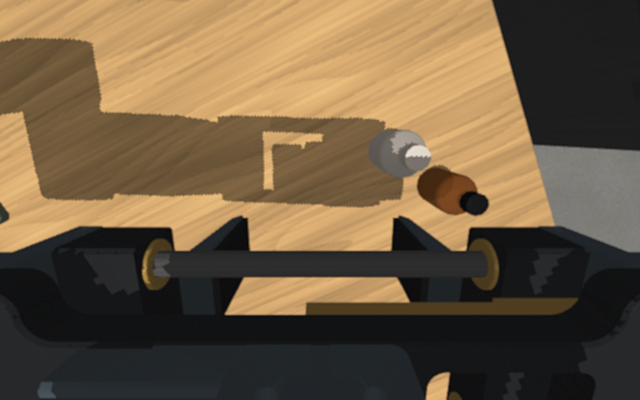

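All seven keys are needed, so the arm didn't move and the picture is unchanged.

>>> send_rows(motion=[{"tx": -0.096, "ty": -0.06, "tz": -0.012, "rx": 0, "ry": 0, "rz": 0, "gripper": -1}, {"tx": -0.096, "ty": -0.06, "tz": -0.012, "rx": 0, "ry": 0, "rz": 0, "gripper": -1}, {"tx": -0.096, "ty": -0.06, "tz": -0.012, "rx": 0, "ry": 0, "rz": 0, "gripper": -1}, {"tx": -0.096, "ty": -0.06, "tz": -0.012, "rx": 0, "ry": 0, "rz": 0, "gripper": -1}, {"tx": -0.096, "ty": -0.06, "tz": -0.012, "rx": 0, "ry": 0, "rz": 0, "gripper": -1}, {"tx": -0.096, "ty": -0.06, "tz": -0.012, "rx": 0, "ry": 0, "rz": 0, "gripper": -1}, {"tx": -0.096, "ty": -0.06, "tz": -0.012, "rx": 0, "ry": 0, "rz": 0, "gripper": -1}, {"tx": -0.096, "ty": -0.06, "tz": -0.012, "rx": 0, "ry": 0, "rz": 0, "gripper": -1}, {"tx": 0, "ty": 0, "tz": 0, "rx": 0, "ry": 0, "rz": 0.31, "gripper": -1}, {"tx": 0, "ty": 0, "tz": 0, "rx": 0, "ry": 0, "rz": 0.31, "gripper": -1}, {"tx": 0, "ty": 0, "tz": 0, "rx": 0, "ry": 0, "rz": 0.31, "gripper": -1}, {"tx": 0, "ty": 0, "tz": 0, "rx": 0, "ry": 0, "rz": 0.31, "gripper": -1}])

```text
time_s: 1.75
ee_pos: [489.7, 140.5, 261.8]
ee_rot: [-180.0, -0.0, 117.4]
force: [-0.4, -0.2, -0.3]
gripper_width: 91.6
gripper_force: 0.0
```

>>> send_rows(motion=[{"tx": 0, "ty": 0, "tz": 0, "rx": 0, "ry": 0, "rz": 0.31, "gripper": -1}, {"tx": 0, "ty": 0, "tz": 0, "rx": 0, "ry": 0, "rz": 0.31, "gripper": -1}, {"tx": 0, "ty": 0, "tz": 0, "rx": 0, "ry": 0, "rz": 0.304, "gripper": -1}, {"tx": 0, "ty": 0, "tz": 0, "rx": 0, "ry": 0, "rz": 0, "gripper": -1}])

```text
time_s: 2.25
ee_pos: [489.7, 140.6, 261.9]
ee_rot: [-180.0, -0.0, 90.1]
force: [0.1, 0.3, 0.6]
gripper_width: 91.1
gripper_force: 0.0
```

```bash
python3 - <<'E'
from h import *
k=cam('wrist');cv2.imwrite('pics/w2.png',k['im'][:,:,::-1])
s=env.state();print(s['time_s'],s['ee_pos'],s['ee_rot'],s['qpos'])
E
```

```text
2.3 [489.71172859 140.61452752 261.88046213] [-1.79990418e+02 -2.19132849e-03  9.01543623e+01] [1.47244215e+01 1.07644526e+01 9.30646736e+01 4.66635959e-03
 7.61795962e+01 1.45689440e+01]
```

View pics/w2.png

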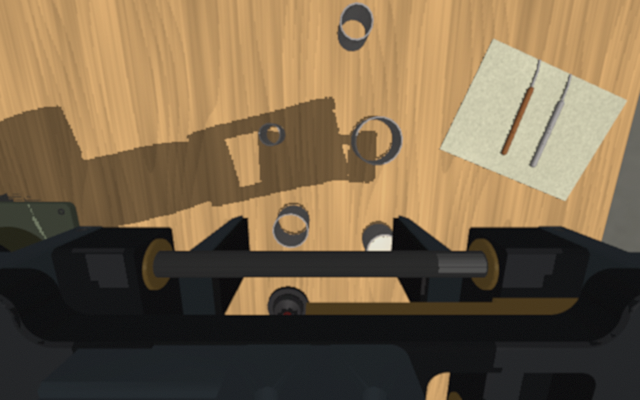

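The wrist view shows the empty rings' top rims at about (376,139) 64 mm, (272,134) 30, (356,22) 41 and (292,222) 52. The filled ring is at (379,240).

```bash
cat >>h.py <<'E'
from scipy.optimize import least_squares
def fit(k,guess,z,radii,tol=6):
    """fine centre of a horizontal circle at height z with known edge radii, from Canny edge points"""
    e=np.argwhere(cv2.Canny(cv2.GaussianBlur(cv2.cvtColor(k['im'],cv2.COLOR_RGB2GRAY),(3,3),0),40,100))[:,::-1]
    e=e[e[:,1]<k.get('rowmax',262)]
    P=ray(k,e,z);c=np.array(guess,float);radii=np.array(radii)
    for t in (tol,tol*.7,tol*.5,2.5,2.5,2):
        d=np.hypot(*(P-c).T)[:,None]-radii
        Q=P[np.abs(d).min(1)<t]
        def res(x):
            q=np.hypot(*(Q-x).T)[:,None]-radii
            return q[np.arange(len(q)),np.abs(q).argmin(1)]
        c=least_squares(res,c,loss='soft_l1',f_scale=.5).x
    a=np.arctan2(*(Q-c).T[::-1])
    return c.round(1),len(Q),np.abs(res(c)).mean().round(2),len(set((a//(np.pi/6)).astype(int)))
E
python3 - <<'E'
from h import *
k=cam('wrist')
for n,p,r in [('r64',(376,139),32),('r30',(272,134),15),('r41',(356,22),20.5),('r52',(292,222),26),('fill',(379,242),26)]:
    g=ray(k,p,50)[0];print(n,g.round(),fit(k,g,50,[r,r-2]),pix(k,np.r_[g,0]).round())
print(ray(k,(288,302),8))
E
```

```text
r64 [564. 199.] (array([564.8, 197.3]), 137, np.float64(0.53), 10) [[370. 138.]]
r30 [427. 206.] (array([421.5, 200.1]), 48, np.float64(0.82), 9) [[278. 134.]]
r41 [533. 336.] (array([533.7, 337.1]), 135, np.float64(0.54), 12) [[351.  36.]]
r52 [451.  85.] (array([451.9,  87.3]), 98, np.float64(0.72), 10) [[295. 212.]]
fill [575.  54.] (array([573.2,  62.1]), 95, np.float64(0.75), 12) [[373. 230.]]
[[436.32516484 -71.04323825]]
```

>>> send_rows(motion=[{"tx": 0.011, "ty": 0.05, "tz": 0.075, "rx": 0, "ry": 0, "rz": 0, "gripper": -1}, {"tx": 0.011, "ty": 0.05, "tz": 0.075, "rx": 0, "ry": 0, "rz": 0, "gripper": -1}, {"tx": 0.011, "ty": 0.05, "tz": 0.075, "rx": 0, "ry": 0, "rz": 0, "gripper": -1}, {"tx": 0, "ty": 0, "tz": 0, "rx": 0, "ry": 0, "rz": 0, "gripper": -1}])

```text
time_s: 2.85
ee_pos: [563.9, 156.8, 146.1]
ee_rot: [-179.6, 0.1, 90.1]
force: [-0.4, -0.2, -0.0]
gripper_width: 91.2
gripper_force: 0.0
```

```bash
python3 - <<'E'
from h import *
k=cam('wrist')
s=env.state();print(s['time_s'],s['ee_pos'],s['ee_rot'])
f=fit(k,(564.8,197.3),50,[32,30]);print(f,fit(k,(568,201),50,[32,30]))
im=k['im'][:,:,::-1].copy()
for a in np.linspace(0,6.28,60): 
    p=pix(k,np.r_[f[0]+32*np.array([np.cos(a),np.sin(a)]),50])[0];cv2.circle(im,tuple(int(v) for v in p.round()),0,(0,255,0),-1)
cv2.imwrite('pics/w3.png',im)
E
```

```text
2.9 [564.17478368 156.94209653 148.25682244] [-1.79803269e+02  4.57943845e-02  9.00630934e+01]
(array([570. , 192.5]), 111, np.float64(0.73), 6) (array([573.1, 204.7]), 122, np.float64(0.61), 9)
```

View pics/w3.png

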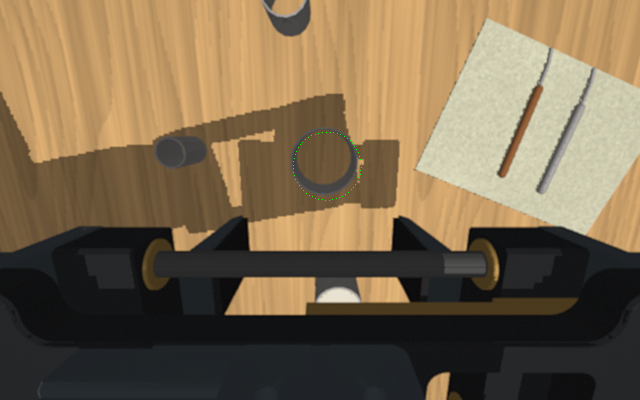

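The 64 ring lies in the arm's shadow near (325,161), and the grey-level edges are too weak there. I'll fit on the saturation channel instead.

```bash
sed -i "s/e=np.argwhere(cv2.Canny.*/ch=cv2.split(cv2.cvtColor(cv2.GaussianBlur(k['im'],(3,3),0),cv2.COLOR_RGB2HSV))[1]; e=np.argwhere(cv2.Canny(ch,60,140))[:,::-1]/" h.py
cat >>h.py <<'E'
def show(k,fits,name,z,box):
    u,v,w,h=box;S=4;im=cv2.resize(k['im'][v:v+h,u:u+w,::-1],None,fx=S,fy=S,interpolation=cv2.INTER_CUBIC)
    im=cv2.convertScaleAbs(im,alpha=1.6)
    for c,r in fits:
        for a in np.linspace(0,6.28,50):
            p=(pix(k,np.r_[c+r*np.array([np.cos(a),np.sin(a)]),z])[0]-[u,v]+.5)*S;cv2.circle(im,tuple(int(x) for x in p),1,(0,255,0),-1)
    cv2.imwrite('pics/'+name,im)
E
python3 - <<'E'
from h import *
k=cam('wrist');print(env.state()['ee_pos'])
for g in [(565,197),(570,192),(568,201)]: f=fit(k,g,50,[32,30]);print(f)
for g in [(421,200),(425,204)]: print('30',fit(k,g,50,[15,13]))
show(k,[(f[0],32),(f[0],30)],'c1.png',50,(250,100,150,120))
E
```

```text
[564.59856173 157.08811957 149.81661797]
(array([566.3, 196. ]), 319, np.float64(0.58), 12)
(array([567.8, 196.1]), 319, np.float64(0.52), 12)
(array([567.8, 196.1]), 319, np.float64(0.52), 12)
30 (array([424.4, 205.5]), 92, np.float64(0.44), 11)
30 (array([424.4, 205.5]), 92, np.float64(0.44), 11)
```

View pics/c1.png

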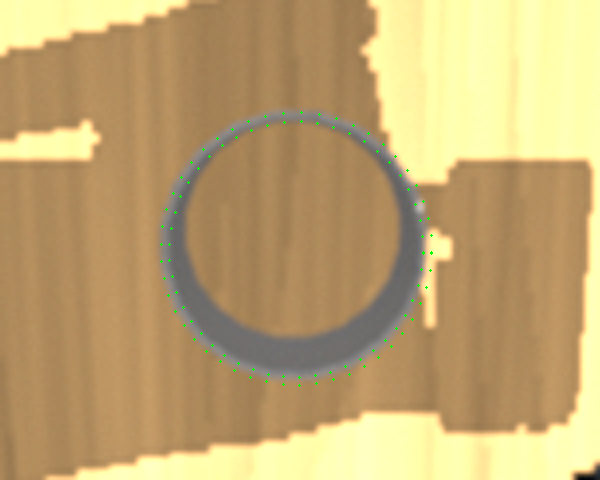

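>>> send_rows(motion=[{"tx": 0.04, "ty": 0.005, "tz": 0.06, "rx": 0, "ry": 0, "rz": 0, "gripper": -1}, {"tx": 0.039, "ty": 0, "tz": 0.06, "rx": 0, "ry": 0, "rz": 0, "gripper": -1}, {"tx": 0, "ty": 0, "tz": 0.05, "rx": 0, "ry": 0, "rz": 0, "gripper": -1}, {"tx": 0, "ty": 0, "tz": 0.05, "rx": 0, "ry": 0, "rz": 0, "gripper": -1}, {"tx": 0, "ty": 0, "tz": 0.036, "rx": 0, "ry": 0, "rz": 0, "gripper": -1}, {"tx": 0, "ty": 0, "tz": 0, "rx": 0, "ry": 0, "rz": 0, "gripper": -1}, {"tx": 0, "ty": 0, "tz": 0, "rx": 0, "ry": 0, "rz": 0, "gripper": 1}, {"tx": 0, "ty": 0, "tz": 0, "rx": 0, "ry": 0, "rz": 0, "gripper": 1}, {"tx": 0, "ty": 0, "tz": 0, "rx": 0, "ry": 0, "rz": 0, "gripper": 1}, {"tx": 0, "ty": 0, "tz": 0, "rx": 0, "ry": 0, "rz": 0, "gripper": 1}, {"tx": 0, "ty": 0, "tz": 0, "rx": 0, "ry": 0, "rz": 0, "gripper": 1}, {"tx": 0, "ty": 0, "tz": 0, "rx": 0, "ry": 0, "rz": 0, "gripper": 1}], grip_force=20)

```text
time_s: 4.45
ee_pos: [567.5, 196.8, 22.4]
ee_rot: [180.0, -0.0, 90.0]
force: [-1.2, 0.4, 5.7]
gripper_width: 64.5
gripper_force: 20.0
```

>>> send_rows(motion=[{"tx": 0, "ty": 0, "tz": -0.06, "rx": 0, "ry": 0, "rz": 0, "gripper": 1}, {"tx": 0, "ty": 0, "tz": -0.1, "rx": 0, "ry": 0, "rz": 0, "gripper": 1}, {"tx": 0, "ty": 0, "tz": -0.096, "rx": 0, "ry": 0, "rz": 0, "gripper": 1}, {"tx": -0.0892, "ty": -0.033, "tz": 0, "rx": 0, "ry": 0, "rz": 0, "gripper": 1}, {"tx": -0.0892, "ty": -0.033, "tz": 0, "rx": 0, "ry": 0, "rz": 0, "gripper": 1}, {"tx": -0.0892, "ty": -0.033, "tz": 0, "rx": 0, "ry": 0, "rz": 0, "gripper": 1}, {"tx": -0.0892, "ty": -0.033, "tz": 0, "rx": 0, "ry": 0, "rz": 0, "gripper": 1}, {"tx": -0.0892, "ty": -0.033, "tz": 0, "rx": 0, "ry": 0, "rz": 0, "gripper": 1}, {"tx": -0.0892, "ty": -0.033, "tz": 0, "rx": 0, "ry": 0, "rz": 0, "gripper": 1}, {"tx": -0.0892, "ty": -0.033, "tz": 0, "rx": 0, "ry": 0, "rz": 0, "gripper": 1}, {"tx": -0.0892, "ty": -0.033, "tz": 0, "rx": 0, "ry": 0, "rz": 0, "gripper": 1}, {"tx": 0, "ty": 0, "tz": 0, "rx": 0, "ry": 0, "rz": 0, "gripper": 1}])

```text
time_s: 5.95
ee_pos: [434.1, -162.4, 149.2]
ee_rot: [-180.0, 0.0, 89.7]
force: [-0.3, 0.6, -2.3]
gripper_width: 64.5
gripper_force: 20.0
```

>>> send_rows(motion=[{"tx": 0, "ty": 0, "tz": 0, "rx": 0, "ry": 0, "rz": 0, "gripper": 1}])

```text
time_s: 6.08
ee_pos: [435.2, -159.9, 149.2]
ee_rot: [-180.0, -0.0, 90.0]
force: [0.3, -0.4, -1.7]
gripper_width: 64.6
gripper_force: 20.0
```

```bash
cat >>h.py <<'E'
def discs(k,z=8,T=60):
    m=(k['im'].max(2)<T).astype(np.uint8);m[k.get('rowmax',215):]=0
    m=cv2.morphologyEx(m,cv2.MORPH_CLOSE,np.ones((7,7),np.uint8))
    for c in cv2.findContours(m,cv2.RETR_EXTERNAL,cv2.CHAIN_APPROX_NONE)[0]:
        if cv2.contourArea(c)<150: continue
        P=ray(k,c[:,0],z);A=np.c_[2*P,np.ones(len(P))];x=np.linalg.lstsq(A,(P**2).sum(1),rcond=None)[0]
        r=np.sqrt(x[2]+x[:2]@x[:2]);(e,er)=cv2.minEnclosingCircle(P.astype(np.float32))
        print('disc',x[:2].round(1),'D',round(2*r,1),'| enc',np.round(e,1),round(2*er,1),'pix',c[:,0].mean(0).round())
E
python3 - <<'E'
from h import *
k=cam('wrist');print(env.state()['ee_pos'],env.state()['time_s'])
discs(k);cv2.imwrite('pics/w4.png',k['im'][:,:,::-1])
E
```

```text
[ 435.43862507 -159.46313457  149.22919683] 6.125
disc [ 608.6 -120. ] D 44.9 | enc [ 609.2 -120.3] 47.8 pix [479. 157.]
disc [435.  -83.7] D 65.1 | enc [435.4 -81.2] 69.8 pix [319. 123.]
disc [117.9 -66.2] D 47.4 | enc [106.3 -64.7] 71.0 pix [  6. 106.]
```

View pics/w4.png

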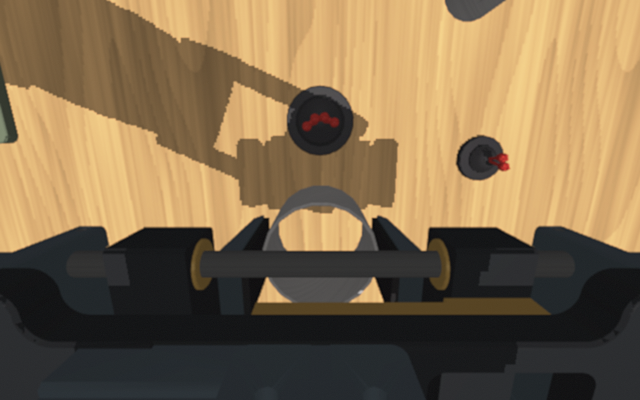

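The 64 base is at about (320,120), partly lit, which cuts the dark mask. The ring is held upright below it, and the 41 base is at (481,157). I'll fit the disc edge with the known radius.

```bash
python3 - <<'E'
from h import *
k=cam('wrist');print(env.state()['ee_pos'])
for g in [(435,-81),(437,-78),(433,-84)]: print(fit(k,g,8,[36]))
for g in [(609,-121),(606,-118)]: print('41',fit(k,g,8,[24.5]))
for q in [(287,121),(353,121),(320,87),(320,155)]: print(ray(k,q,8))
E
```

```text
[ 435.56411618 -159.23911301  149.27931581]
(array([434.3, -82.3]), 169, np.float64(0.91), 12)
(array([434.3, -82.3]), 169, np.float64(0.91), 12)
(array([434.3, -82.3]), 169, np.float64(0.91), 12)
41 (array([ 610.3, -120.3]), 145, np.float64(0.91), 12)
41 (array([ 610.3, -120.3]), 145, np.float64(0.91), 12)
[[401.1110896  -80.55928247]]
[[471.01509889 -80.62698068]]
[[436.09659672 -46.92160187]]
[[ 436.02434191 -116.19745211]]
```

>>> send_rows(motion=[{"tx": 0.052, "ty": 0, "tz": 0, "rx": 0, "ry": 0, "rz": 0, "gripper": 1}, {"tx": 0.052, "ty": 0, "tz": 0, "rx": 0, "ry": 0, "rz": 0, "gripper": 1}, {"tx": 0.05, "ty": 0, "tz": 0, "rx": 0, "ry": 0, "rz": 0, "gripper": 1}, {"tx": 0, "ty": 0, "tz": 0.04, "rx": 0, "ry": 0, "rz": 0, "gripper": 1}, {"tx": 0, "ty": 0, "tz": 0.05, "rx": 0, "ry": 0, "rz": 0, "gripper": 1}, {"tx": 0, "ty": 0, "tz": 0.05, "rx": 0, "ry": 0, "rz": 0, "gripper": 1}, {"tx": 0, "ty": 0, "tz": 0.05, "rx": 0, "ry": 0, "rz": 0, "gripper": 1}, {"tx": 0, "ty": 0, "tz": 0.028, "rx": 0, "ry": 0, "rz": 0, "gripper": 1}, {"tx": 0, "ty": 0, "tz": 0, "rx": 0, "ry": 0, "rz": 0, "gripper": 1}, {"tx": 0, "ty": 0, "tz": 0, "rx": 0, "ry": 0, "rz": 0, "gripper": 1}])

```text
time_s: 7.42
ee_pos: [436.0, -82.7, 41.0]
ee_rot: [179.9, 0.0, 90.1]
force: [-0.3, 0.6, -0.9]
gripper_width: 64.3
gripper_force: 20.0
```

```bash
python3 - <<'E'
from h import *
f=env.grab_frame('side');cv2.imwrite('pics/s2.png',cv2.resize(f['frame'][180:290,250:400,::-1],None,fx=4,fy=4,interpolation=cv2.INTER_CUBIC))
s=env.state();print(s['time_s'],s['ee_pos'],s['ee_rot'],s['force'])
E
```

```text
7.475 [436.07194495 -82.83461129  41.09840141] [1.79909608e+02 1.12887713e-02 9.00457376e+01] [ 0.5582781   0.28605801 -1.73373121]
```

View pics/s2.png

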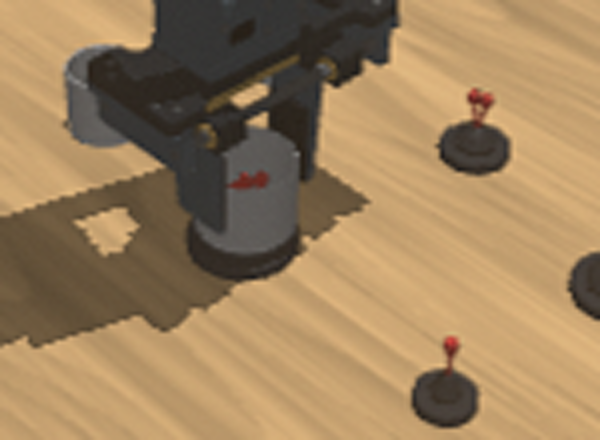

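The ring is around the wax and over its base rim, at about (245,250) in the crop, with the wax visible through the opening. I'll lower it until it touches.

>>> send_rows(motion=[{"tx": 0, "ty": 0, "tz": 0.01, "rx": 0, "ry": 0, "rz": 0, "gripper": 1}, {"tx": 0, "ty": 0, "tz": 0.009, "rx": 0, "ry": 0, "rz": 0, "gripper": 1}, {"tx": 0, "ty": 0, "tz": 0, "rx": 0, "ry": 0, "rz": 0, "gripper": 1}, {"tx": 0, "ty": 0, "tz": 0.001, "rx": 0, "ry": 0, "rz": 0, "gripper": 1}, {"tx": 0, "ty": 0, "tz": 0, "rx": 0, "ry": 0, "rz": 0, "gripper": 1}, {"tx": 0, "ty": 0, "tz": 0, "rx": 0, "ry": 0, "rz": 0, "gripper": 1}])

```text
time_s: 8.22
ee_pos: [435.3, -83.2, 30.5]
ee_rot: [180.0, -0.0, 90.0]
force: [-0.1, 0.2, -1.6]
gripper_width: 64.3
gripper_force: 20.0
```

>>> send_rows(motion=[{"tx": 0, "ty": 0, "tz": 0.001, "rx": 0, "ry": 0, "rz": 0, "gripper": 1}, {"tx": 0, "ty": 0, "tz": 0, "rx": 0, "ry": 0, "rz": 0, "gripper": 1}])

```text
time_s: 8.48
ee_pos: [435.4, -83.2, 30.4]
ee_rot: [180.0, 0.0, 90.0]
force: [-1.4, -0.1, 4.9]
gripper_width: 64.2
gripper_force: 20.0
```

>>> send_rows(motion=[{"tx": 0, "ty": 0, "tz": 0.001, "rx": 0, "ry": 0, "rz": 0, "gripper": 1}, {"tx": 0, "ty": 0, "tz": 0, "rx": 0, "ry": 0, "rz": 0, "gripper": 1}])

```text
time_s: 8.72
ee_pos: [435.4, -83.2, 30.3]
ee_rot: [180.0, 0.0, 90.0]
force: [-2.8, -0.2, 10.4]
gripper_width: 64.3
gripper_force: 20.0
```

>>> send_rows(motion=[{"tx": 0, "ty": 0, "tz": 0, "rx": 0, "ry": 0, "rz": 0, "gripper": -1}, {"tx": 0, "ty": 0, "tz": 0, "rx": 0, "ry": 0, "rz": 0, "gripper": -1}, {"tx": 0, "ty": 0, "tz": 0, "rx": 0, "ry": 0, "rz": 0, "gripper": -1}, {"tx": 0, "ty": 0, "tz": -0.04, "rx": 0, "ry": 0, "rz": 0, "gripper": -1}, {"tx": 0, "ty": 0, "tz": -0.1, "rx": 0, "ry": 0, "rz": 0, "gripper": -1}, {"tx": 0, "ty": 0, "tz": -0.1, "rx": 0, "ry": 0, "rz": 0, "gripper": -1}, {"tx": 0.086, "ty": 0.01, "tz": 0, "rx": 0, "ry": 0, "rz": 0, "gripper": -1}, {"tx": 0.086, "ty": 0.01, "tz": 0, "rx": 0, "ry": 0, "rz": 0, "gripper": -1}, {"tx": 0.086, "ty": 0.01, "tz": 0, "rx": 0, "ry": 0, "rz": 0, "gripper": -1}, {"tx": 0, "ty": 0, "tz": 0, "rx": 0, "ry": 0, "rz": 0, "gripper": -1}, {"tx": 0, "ty": 0, "tz": 0, "rx": 0, "ry": 0, "rz": 0, "gripper": -1}])

```text
time_s: 10.1
ee_pos: [450.0, 45.5, 149.2]
ee_rot: [-180.0, 0.0, 90.0]
force: [0.3, -0.4, 0.4]
gripper_width: 91.2
gripper_force: 0.0
```

```bash
python3 - <<'E'
from h import *
k=cam('wrist');s=env.state();print(s['time_s'],s['ee_pos'],s['ee_rot'])
for g in [(452,87),(455,84),(449,90)]: f=fit(k,g,50,[26,24]);print(f)
for g in [(421,200),(425,204)]: print('30',fit(k,g,50,[15,13]))
p=pix(k,np.r_[f[0],50])[0].astype(int);show(k,[(f[0],26),(f[0],24)],'c2.png',50,(max(p[0]-60,0),max(p[1]-60,0),120,120))
E
```

```text
10.15 [450.04509802  45.11164549 149.2193423 ] [-1.79965224e+02  2.28419071e-02  8.99680745e+01]
(array([450.3,  83.3]), 101, np.float64(0.62), 7)
(array([453.9,  78.9]), 115, np.float64(0.66), 8)
(array([447.9,  83.9]), 105, np.float64(0.66), 8)
30 (array([423.5, 204.7]), 144, np.float64(0.51), 12)
30 (array([423.5, 204.7]), 144, np.float64(0.51), 12)
```

View pics/c2.png

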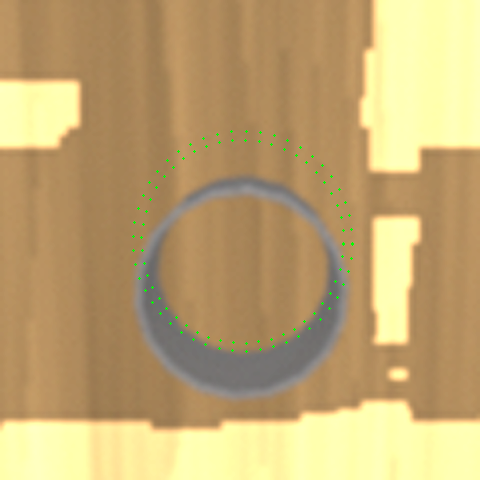

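The ring's rim is centred at (242,287) in the crop, 11 px below the fit, so my start value was off. I'll refit from (448,72).

```bash
python3 - <<'E'
from h import *
k=cam('wrist');s=env.state();print(s['ee_pos'])
for g in [(448,72),(450,69)]: f=fit(k,g,50,[26,24],4);print(f)
p=(np.array([242,287])/4+pix(k,np.r_[447.9,83.9,50])[0].astype(int)-60);print(ray(k,p,50))
E
```

```text
[450.07257815  44.93823608 149.2611141 ]
(array([447.4,  71.9]), 270, np.float64(0.58), 12)
(array([447.4,  71.9]), 270, np.float64(0.58), 12)
[[448.19234869  72.75201098]]
```

>>> send_rows(motion=[{"tx": 0.03, "ty": -0.005, "tz": 0.04, "rx": 0, "ry": 0, "rz": 0, "gripper": -1}, {"tx": 0.0245, "ty": 0, "tz": 0.06, "rx": 0, "ry": 0, "rz": 0, "gripper": -1}, {"tx": 0, "ty": 0, "tz": 0.07, "rx": 0, "ry": 0, "rz": 0, "gripper": -1}, {"tx": 0, "ty": 0, "tz": 0.05, "rx": 0, "ry": 0, "rz": 0, "gripper": -1}, {"tx": 0, "ty": 0, "tz": 0.034, "rx": 0, "ry": 0, "rz": 0, "gripper": -1}, {"tx": 0, "ty": 0, "tz": 0, "rx": 0, "ry": 0, "rz": 0, "gripper": -1}, {"tx": 0, "ty": 0, "tz": 0, "rx": 0, "ry": 0, "rz": 0, "gripper": 1}, {"tx": 0, "ty": 0, "tz": 0, "rx": 0, "ry": 0, "rz": 0, "gripper": 1}, {"tx": 0, "ty": 0, "tz": 0, "rx": 0, "ry": 0, "rz": 0, "gripper": 1}, {"tx": 0, "ty": 0, "tz": 0, "rx": 0, "ry": 0, "rz": 0, "gripper": 1}, {"tx": 0, "ty": 0, "tz": 0, "rx": 0, "ry": 0, "rz": 0, "gripper": 1}, {"tx": 0, "ty": 0, "tz": 0, "rx": 0, "ry": 0, "rz": 0, "gripper": 1}], grip_force=20)

```text
time_s: 11.7
ee_pos: [447.9, 73.1, 22.7]
ee_rot: [180.0, -0.0, 90.0]
force: [-1.6, -1.6, 4.7]
gripper_width: 52.2
gripper_force: 20.0
```

>>> send_rows(motion=[{"tx": 0, "ty": 0, "tz": -0.06, "rx": 0, "ry": 0, "rz": 0, "gripper": 1}, {"tx": 0, "ty": 0, "tz": -0.1, "rx": 0, "ry": 0, "rz": 0, "gripper": 1}, {"tx": 0, "ty": 0, "tz": -0.094, "rx": 0, "ry": 0, "rz": 0, "gripper": 1}, {"tx": -0.1045, "ty": 0.0303, "tz": 0, "rx": 0, "ry": 0, "rz": 0, "gripper": 1}, {"tx": -0.1045, "ty": 0.0303, "tz": 0, "rx": 0, "ry": 0, "rz": 0, "gripper": 1}, {"tx": -0.1045, "ty": 0.0303, "tz": 0, "rx": 0, "ry": 0, "rz": 0, "gripper": 1}, {"tx": -0.1045, "ty": 0.0303, "tz": 0, "rx": 0, "ry": 0, "rz": 0, "gripper": 1}, {"tx": -0.1045, "ty": 0.0303, "tz": 0, "rx": 0, "ry": 0, "rz": 0, "gripper": 1}, {"tx": -0.1045, "ty": 0.0303, "tz": 0, "rx": 0, "ry": 0, "rz": 0, "gripper": 1}, {"tx": -0.1045, "ty": 0.0303, "tz": 0, "rx": 0, "ry": 0, "rz": 0, "gripper": 1}, {"tx": -0.1045, "ty": 0.0303, "tz": 0, "rx": 0, "ry": 0, "rz": 0, "gripper": 1}, {"tx": 0, "ty": 0, "tz": 0, "rx": 0, "ry": 0, "rz": 0, "gripper": 1}])

```text
time_s: 13.2
ee_pos: [569.2, -348.4, 147.8]
ee_rot: [-180.0, 0.0, 89.8]
force: [-0.9, 0.3, -1.2]
gripper_width: 52.4
gripper_force: 20.0
```

>>> send_rows(motion=[{"tx": 0, "ty": 0, "tz": 0, "rx": 0, "ry": 0, "rz": 0, "gripper": 1}])

```text
time_s: 13.32
ee_pos: [568.4, -344.2, 148.4]
ee_rot: [-179.9, -0.1, 90.0]
force: [0.7, 0.8, -0.9]
gripper_width: 52.1
gripper_force: 20.0
```

```bash
python3 - <<'E'
from h import *
k=cam('wrist');s=env.state();print(s['time_s'],s['ee_pos'],s['ee_rot'])
discs(k)
for g in [(570,-267),(573,-270),(567,-264)]: f=fit(k,g,8,[30]);print('52',f)
for g in [(425,-255),(422,-258)]: print('30',fit(k,g,8,[19]))
show(k,[(f[0],30)],'c3.png',8,(240,60,150,150))
E
```

```text
13.375 [ 568.41032388 -343.68510356  148.76966074] [-1.79916705e+02 -8.75728394e-02  9.00244035e+01]
disc [ 802.1 -308.6] D 103.9 | enc [ 799.5 -298.9] 127.0 pix [517. 142.]
disc [ 573.  -269.7] D 56.3 | enc [ 573.1 -269.3] 58.1 pix [324. 124.]
disc [ 430.5 -256.7] D 36.1 | enc [ 430.3 -256.5] 38.6 pix [188. 113.]
52 (array([ 573.7, -270.3]), 156, np.float64(1.17), 12)
52 (array([ 573.7, -270.3]), 156, np.float64(1.17), 12)
52 (array([ 573.7, -270.3]), 156, np.float64(1.17), 12)
30 (array([ 429.8, -256.7]), 123, np.float64(0.9), 12)
30 (array([ 429.8, -256.7]), 123, np.float64(0.9), 12)
```

View pics/c3.png

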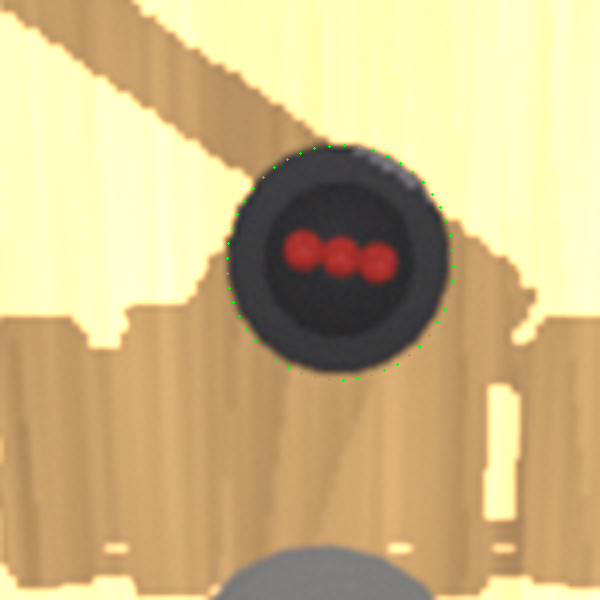

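The 52 base is centred at (340,260) in the crop and matches the fit, so its centre is (573.2, -269.7).

>>> send_rows(motion=[{"tx": 0.05, "ty": 0.0095, "tz": 0, "rx": 0, "ry": 0, "rz": 0, "gripper": 1}, {"tx": 0.05, "ty": 0, "tz": 0, "rx": 0, "ry": 0, "rz": 0, "gripper": 1}, {"tx": 0.048, "ty": 0, "tz": 0, "rx": 0, "ry": 0, "rz": 0, "gripper": 1}, {"tx": 0, "ty": 0, "tz": 0.04, "rx": 0, "ry": 0, "rz": 0, "gripper": 1}, {"tx": 0, "ty": 0, "tz": 0.05, "rx": 0, "ry": 0, "rz": 0, "gripper": 1}, {"tx": 0, "ty": 0, "tz": 0, "rx": 0, "ry": 0, "rz": 0, "gripper": 1}, {"tx": 0, "ty": 0, "tz": 0, "rx": 0, "ry": 0, "rz": 0, "gripper": 1}])

```text
time_s: 14.25
ee_pos: [574.3, -270.4, 105.5]
ee_rot: [179.9, 0.0, 90.0]
force: [-0.3, -0.6, -0.8]
gripper_width: 52.3
gripper_force: 20.0
```

>>> send_rows(motion=[{"tx": 0.001, "ty": -0.002, "tz": 0, "rx": 0, "ry": 0, "rz": 0, "gripper": 1}, {"tx": 0, "ty": 0, "tz": 0.05, "rx": 0, "ry": 0, "rz": 0, "gripper": 1}, {"tx": 0, "ty": 0, "tz": 0.05, "rx": 0, "ry": 0, "rz": 0, "gripper": 1}, {"tx": 0, "ty": 0, "tz": 0.03, "rx": 0, "ry": 0, "rz": 0, "gripper": 1}, {"tx": 0, "ty": 0, "tz": 0, "rx": 0, "ry": 0, "rz": 0, "gripper": 1}, {"tx": 0, "ty": 0, "tz": 0.01, "rx": 0, "ry": 0, "rz": 0, "gripper": 1}, {"tx": 0, "ty": 0, "tz": 0.007, "rx": 0, "ry": 0, "rz": 0, "gripper": 1}, {"tx": 0, "ty": 0, "tz": 0, "rx": 0, "ry": 0, "rz": 0, "gripper": 1}, {"tx": 0, "ty": 0, "tz": 0, "rx": 0, "ry": 0, "rz": 0, "gripper": 1}])

```text
time_s: 15.38
ee_pos: [572.9, -270.5, 31.2]
ee_rot: [180.0, 0.0, 90.0]
force: [-0.5, -0.8, -0.9]
gripper_width: 52.0
gripper_force: 20.0
```

>>> send_rows(motion=[{"tx": 0, "ty": 0, "tz": 0.001, "rx": 0, "ry": 0, "rz": 0, "gripper": 1}, {"tx": 0, "ty": 0, "tz": 0, "rx": 0, "ry": 0, "rz": 0, "gripper": 1}, {"tx": 0, "ty": 0, "tz": 0.001, "rx": 0, "ry": 0, "rz": 0, "gripper": 1}, {"tx": 0, "ty": 0, "tz": 0, "rx": 0, "ry": 0, "rz": 0, "gripper": 1}])

```text
time_s: 15.88
ee_pos: [572.9, -270.5, 30.7]
ee_rot: [180.0, 0.0, 90.0]
force: [-1.6, 0.5, 5.5]
gripper_width: 52.0
gripper_force: 20.0
```

>>> send_rows(motion=[{"tx": 0, "ty": 0, "tz": 0, "rx": 0, "ry": 0, "rz": 0, "gripper": -1}, {"tx": 0, "ty": 0, "tz": 0, "rx": 0, "ry": 0, "rz": 0, "gripper": -1}, {"tx": 0, "ty": 0, "tz": 0, "rx": 0, "ry": 0, "rz": 0, "gripper": -1}, {"tx": 0, "ty": 0, "tz": 0, "rx": 0, "ry": 0, "rz": 0, "gripper": -1}, {"tx": 0, "ty": 0, "tz": -0.04, "rx": 0, "ry": 0, "rz": 0, "gripper": -1}, {"tx": 0, "ty": 0, "tz": -0.1, "rx": 0, "ry": 0, "rz": 0, "gripper": -1}, {"tx": 0, "ty": 0, "tz": -0.1, "rx": 0, "ry": 0, "rz": 0, "gripper": -1}])

```text
time_s: 16.75
ee_pos: [572.5, -270.3, 150.8]
ee_rot: [-179.9, -0.0, 90.0]
force: [0.2, 0.1, 0.0]
gripper_width: 91.1
gripper_force: 0.0
```

>>> send_rows(motion=[{"tx": 0.1135, "ty": -0.008, "tz": 0, "rx": 0, "ry": 0, "rz": 0, "gripper": -1}, {"tx": 0.1135, "ty": -0.008, "tz": 0, "rx": 0, "ry": 0, "rz": 0, "gripper": -1}, {"tx": 0.1135, "ty": -0.008, "tz": 0, "rx": 0, "ry": 0, "rz": 0, "gripper": -1}, {"tx": 0.1135, "ty": -0.008, "tz": 0, "rx": 0, "ry": 0, "rz": 0, "gripper": -1}, {"tx": 0.1135, "ty": -0.008, "tz": 0, "rx": 0, "ry": 0, "rz": 0, "gripper": -1}, {"tx": 0.1135, "ty": -0.008, "tz": 0, "rx": 0, "ry": 0, "rz": 0, "gripper": -1}, {"tx": 0.1135, "ty": -0.008, "tz": 0, "rx": 0, "ry": 0, "rz": 0, "gripper": -1}, {"tx": 0.1135, "ty": -0.008, "tz": 0, "rx": 0, "ry": 0, "rz": 0, "gripper": -1}, {"tx": 0.1135, "ty": -0.008, "tz": 0, "rx": 0, "ry": 0, "rz": 0, "gripper": -1}, {"tx": 0.1135, "ty": -0.008, "tz": 0, "rx": 0, "ry": 0, "rz": 0, "gripper": -1}, {"tx": 0, "ty": 0, "tz": 0, "rx": 0, "ry": 0, "rz": 0, "gripper": -1}, {"tx": 0, "ty": 0, "tz": 0, "rx": 0, "ry": 0, "rz": 0, "gripper": -1}])

```text
time_s: 18.25
ee_pos: [532.5, 296.7, 149.7]
ee_rot: [-180.0, 0.1, 90.0]
force: [0.0, -0.0, 0.7]
gripper_width: 91.1
gripper_force: 0.0
```

```bash
python3 - <<'E'
from h import *
k=cam('wrist');s=env.state();print(s['time_s'],s['ee_pos'],s['ee_rot'])
for g in [(533,337),(536,340),(530,334)]: f=fit(k,g,50,[20.5,18.5],4);print(f)
p=pix(k,np.r_[f[0],50])[0].astype(int);show(k,[(f[0],20.5),(f[0],18.5)],'c4.png',50,(max(p[0]-60,0),max(p[1]-60,0),120,120))
E
```

```text
18.3 [532.6773013  296.06369367 149.77944633] [-1.79973297e+02  4.25648469e-02  8.99645484e+01]
(array([533. , 337.4]), 214, np.float64(0.56), 12)
(array([534. , 337.5]), 214, np.float64(0.55), 12)
(array([533. , 337.5]), 214, np.float64(0.55), 12)
```

View pics/c4.png

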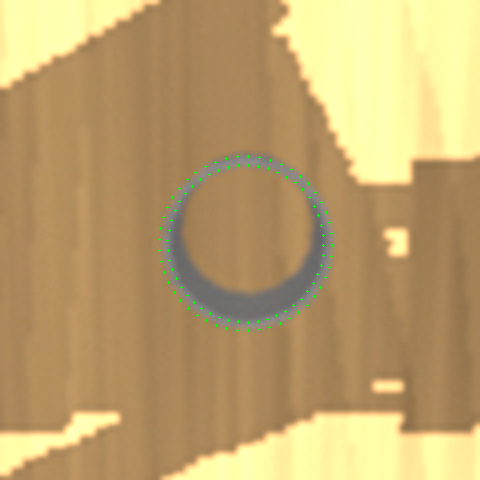

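The fit sits on the 41 ring's rim at (247,241) in the crop, so its centre is (533.4, 337.6). Now the grasp.

>>> send_rows(motion=[{"tx": 0.0425, "ty": 0.0015, "tz": 0.04, "rx": 0, "ry": 0, "rz": 0, "gripper": -1}, {"tx": 0.04, "ty": 0, "tz": 0.06, "rx": 0, "ry": 0, "rz": 0, "gripper": -1}, {"tx": 0, "ty": 0, "tz": 0.07, "rx": 0, "ry": 0, "rz": 0, "gripper": -1}, {"tx": 0, "ty": 0, "tz": 0.05, "rx": 0, "ry": 0, "rz": 0, "gripper": -1}, {"tx": 0, "ty": 0, "tz": 0.035, "rx": 0, "ry": 0, "rz": 0, "gripper": -1}, {"tx": 0, "ty": 0, "tz": 0, "rx": 0, "ry": 0, "rz": 0, "gripper": -1}, {"tx": 0, "ty": 0, "tz": 0, "rx": 0, "ry": 0, "rz": 0, "gripper": 1}, {"tx": 0, "ty": 0, "tz": 0, "rx": 0, "ry": 0, "rz": 0, "gripper": 1}, {"tx": 0, "ty": 0, "tz": 0, "rx": 0, "ry": 0, "rz": 0, "gripper": 1}, {"tx": 0, "ty": 0, "tz": 0, "rx": 0, "ry": 0, "rz": 0, "gripper": 1}, {"tx": 0, "ty": 0, "tz": 0, "rx": 0, "ry": 0, "rz": 0, "gripper": 1}, {"tx": 0, "ty": 0, "tz": 0, "rx": 0, "ry": 0, "rz": 0, "gripper": 1}], grip_force=20)

```text
time_s: 19.8
ee_pos: [533.5, 338.4, 22.6]
ee_rot: [-180.0, -0.0, 90.0]
force: [-1.4, -0.4, 1.0]
gripper_width: 40.7
gripper_force: 20.0
```

>>> send_rows(motion=[{"tx": 0, "ty": 0, "tz": -0.06, "rx": 0, "ry": 0, "rz": 0, "gripper": 1}, {"tx": 0, "ty": 0, "tz": -0.1, "rx": 0, "ry": 0, "rz": 0, "gripper": 1}, {"tx": 0, "ty": 0, "tz": -0.094, "rx": 0, "ry": 0, "rz": 0, "gripper": 1}, {"tx": -0.107, "ty": 0.0153, "tz": 0, "rx": 0, "ry": 0, "rz": 0, "gripper": 1}, {"tx": -0.107, "ty": 0.0153, "tz": 0, "rx": 0, "ry": 0, "rz": 0, "gripper": 1}, {"tx": -0.107, "ty": 0.0153, "tz": 0, "rx": 0, "ry": 0, "rz": 0, "gripper": 1}, {"tx": -0.107, "ty": 0.0153, "tz": 0, "rx": 0, "ry": 0, "rz": 0, "gripper": 1}, {"tx": -0.107, "ty": 0.0153, "tz": 0, "rx": 0, "ry": 0, "rz": 0, "gripper": 1}, {"tx": -0.107, "ty": 0.0153, "tz": 0, "rx": 0, "ry": 0, "rz": 0, "gripper": 1}, {"tx": -0.107, "ty": 0.0153, "tz": 0, "rx": 0, "ry": 0, "rz": 0, "gripper": 1}, {"tx": -0.107, "ty": 0.0153, "tz": 0, "rx": 0, "ry": 0, "rz": 0, "gripper": 1}, {"tx": -0.107, "ty": 0.0153, "tz": 0, "rx": 0, "ry": 0, "rz": 0, "gripper": 1}])

```text
time_s: 21.3
ee_pos: [602.3, -144.9, 149.2]
ee_rot: [-180.0, -0.0, 90.0]
force: [0.7, -0.1, -1.1]
gripper_width: 40.8
gripper_force: 20.0
```

>>> send_rows(motion=[{"tx": -0.107, "ty": 0.0153, "tz": 0, "rx": 0, "ry": 0, "rz": 0, "gripper": 1}, {"tx": 0, "ty": 0, "tz": 0, "rx": 0, "ry": 0, "rz": 0, "gripper": 1}, {"tx": 0, "ty": 0, "tz": 0, "rx": 0, "ry": 0, "rz": 0, "gripper": 1}, {"tx": 0, "ty": 0, "tz": 0, "rx": 0, "ry": 0, "rz": 0, "gripper": 1}])

```text
time_s: 21.8
ee_pos: [609.8, -195.3, 149.4]
ee_rot: [-180.0, -0.0, 90.1]
force: [0.2, 0.2, -0.4]
gripper_width: 40.8
gripper_force: 20.0
```

```bash
python3 - <<'E'
from h import *
k=cam('wrist');s=env.state();print(s['time_s'],s['ee_pos'],s['ee_rot'],s['gripper_width'])
discs(k)
for g in [(610,-120),(613,-117),(607,-123)]: f=fit(k,g,8,[24.5]);print('41',f)
show(k,[(f[0],24.5)],'c5.png',8,(240,60,150,150))
E
```

```text
21.85 [ 609.90391269 -195.2395068   149.49673676] [-1.79988510e+02 -2.31133589e-02  9.00933232e+01] 40.809322997447936
disc [ 612.2 -120.4] D 45.9 | enc [ 612.4 -120.5] 47.2 pix [322. 125.]
disc [422.4 -79.1] D 34.8 | enc [424.7 -79.4] 53.9 pix [138.  82.]
disc [438.3 -81.9] D 66.4 | enc [439.7 -81.2] 70.8 pix [170.  86.]
41 (array([ 611.7, -121.3]), 146, np.float64(1.28), 12)
41 (array([ 611.7, -121.3]), 146, np.float64(1.28), 12)
41 (array([ 611.7, -121.3]), 146, np.float64(1.28), 12)
```

View pics/c5.png

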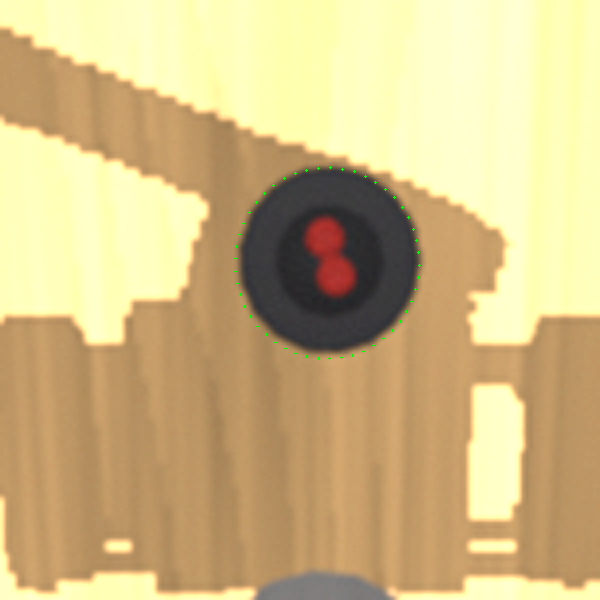

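The 41 base is centred at (330,260) in the crop and matches the fit.

>>> send_rows(motion=[{"tx": 0.05, "ty": 0.0045, "tz": 0, "rx": 0, "ry": 0, "rz": 0, "gripper": 1}, {"tx": 0.05, "ty": 0, "tz": 0, "rx": 0, "ry": 0, "rz": 0, "gripper": 1}, {"tx": 0.049, "ty": 0, "tz": 0, "rx": 0, "ry": 0, "rz": 0, "gripper": 1}, {"tx": 0, "ty": 0, "tz": 0.04, "rx": 0, "ry": 0, "rz": 0, "gripper": 1}, {"tx": 0, "ty": 0, "tz": 0.05, "rx": 0, "ry": 0, "rz": 0, "gripper": 1}, {"tx": 0, "ty": 0, "tz": 0, "rx": 0, "ry": 0, "rz": 0, "gripper": 1}, {"tx": 0, "ty": 0, "tz": 0, "rx": 0, "ry": 0, "rz": 0, "gripper": 1}])

```text
time_s: 22.72
ee_pos: [612.8, -121.8, 105.4]
ee_rot: [179.9, 0.0, 90.0]
force: [-0.6, -1.2, -0.3]
gripper_width: 40.8
gripper_force: 20.0
```

>>> send_rows(motion=[{"tx": 0.002, "ty": -0.001, "tz": 0, "rx": 0, "ry": 0, "rz": 0, "gripper": 1}, {"tx": 0, "ty": 0, "tz": 0.05, "rx": 0, "ry": 0, "rz": 0, "gripper": 1}, {"tx": 0, "ty": 0, "tz": 0.05, "rx": 0, "ry": 0, "rz": 0, "gripper": 1}, {"tx": 0, "ty": 0, "tz": 0.03, "rx": 0, "ry": 0, "rz": 0, "gripper": 1}, {"tx": 0, "ty": 0, "tz": 0, "rx": 0, "ry": 0, "rz": 0, "gripper": 1}, {"tx": 0, "ty": 0, "tz": 0.01, "rx": 0, "ry": 0, "rz": 0, "gripper": 1}, {"tx": 0, "ty": 0, "tz": 0.007, "rx": 0, "ry": 0, "rz": 0, "gripper": 1}, {"tx": 0, "ty": 0, "tz": 0, "rx": 0, "ry": 0, "rz": 0, "gripper": 1}, {"tx": 0, "ty": 0, "tz": 0.001, "rx": 0, "ry": 0, "rz": 0, "gripper": 1}, {"tx": 0, "ty": 0, "tz": 0, "rx": 0, "ry": 0, "rz": 0, "gripper": 1}])

```text
time_s: 23.98
ee_pos: [611.9, -121.2, 30.6]
ee_rot: [180.0, 0.0, 90.0]
force: [0.8, 0.4, -0.3]
gripper_width: 41.1
gripper_force: 20.0
```

>>> send_rows(motion=[{"tx": 0, "ty": 0, "tz": 0.001, "rx": 0, "ry": 0, "rz": 0, "gripper": 1}, {"tx": 0, "ty": 0, "tz": 0, "rx": 0, "ry": 0, "rz": 0, "gripper": 1}])

```text
time_s: 24.22
ee_pos: [611.9, -121.2, 30.6]
ee_rot: [180.0, 0.0, 90.0]
force: [-0.4, 0.0, 4.6]
gripper_width: 41.2
gripper_force: 20.0
```

>>> send_rows(motion=[{"tx": 0, "ty": 0, "tz": 0, "rx": 0, "ry": 0, "rz": 0, "gripper": -1}, {"tx": 0, "ty": 0, "tz": 0, "rx": 0, "ry": 0, "rz": 0, "gripper": -1}, {"tx": 0, "ty": 0, "tz": 0, "rx": 0, "ry": 0, "rz": 0, "gripper": -1}, {"tx": 0, "ty": 0, "tz": 0, "rx": 0, "ry": 0, "rz": 0, "gripper": -1}, {"tx": 0, "ty": 0, "tz": -0.04, "rx": 0, "ry": 0, "rz": 0, "gripper": -1}, {"tx": 0, "ty": 0, "tz": -0.1, "rx": 0, "ry": 0, "rz": 0, "gripper": -1}, {"tx": 0, "ty": 0, "tz": -0.098, "rx": 0, "ry": 0, "rz": 0, "gripper": -1}])

```text
time_s: 25.1
ee_pos: [611.5, -121.1, 149.9]
ee_rot: [-179.9, -0.0, 90.0]
force: [0.3, -0.0, 0.9]
gripper_width: 91.4
gripper_force: 0.0
```

>>> send_rows(motion=[{"tx": 0.0953, "ty": -0.0627, "tz": 0, "rx": 0, "ry": 0, "rz": 0, "gripper": -1}, {"tx": 0.0953, "ty": -0.0627, "tz": 0, "rx": 0, "ry": 0, "rz": 0, "gripper": -1}, {"tx": 0.0953, "ty": -0.0627, "tz": 0, "rx": 0, "ry": 0, "rz": 0, "gripper": -1}, {"tx": 0.0953, "ty": -0.0627, "tz": 0, "rx": 0, "ry": 0, "rz": 0, "gripper": -1}, {"tx": 0.0953, "ty": -0.0627, "tz": 0, "rx": 0, "ry": 0, "rz": 0, "gripper": -1}, {"tx": 0.0953, "ty": -0.0627, "tz": 0, "rx": 0, "ry": 0, "rz": 0, "gripper": -1}, {"tx": 0, "ty": 0, "tz": 0, "rx": 0, "ry": 0, "rz": 0, "gripper": -1}, {"tx": 0, "ty": 0, "tz": 0, "rx": 0, "ry": 0, "rz": 0, "gripper": -1}, {"tx": 0, "ty": 0, "tz": 0, "rx": 0, "ry": 0, "rz": 0, "gripper": -1}])

```text
time_s: 26.22
ee_pos: [424.5, 163.8, 148.9]
ee_rot: [180.0, 0.0, 89.9]
force: [-0.2, -0.1, -0.2]
gripper_width: 91.4
gripper_force: 0.0
```

```bash
python3 - <<'E'
from h import *
k=cam('wrist');s=env.state();print(s['time_s'],s['ee_pos'],s['ee_rot'])
for g in [(424,205),(421,202),(427,208),(424,201)]: f=fit(k,g,50,[15,13],4);print(f)
p=pix(k,np.r_[f[0],50])[0].astype(int);show(k,[(f[0],15),(f[0],13)],'c6.png',50,(max(p[0]-60,0),max(p[1]-60,0),120,120))
E
```

```text
26.275 [424.46806885 163.72908329 148.88270858] [1.79990035e+02 7.10890758e-03 8.98784710e+01]
(array([423.3, 205.8]), 160, np.float64(0.55), 12)
(array([423.3, 205.8]), 160, np.float64(0.55), 12)
(array([423.3, 205.8]), 160, np.float64(0.55), 12)
(array([423.3, 205.8]), 160, np.float64(0.55), 12)
```

View pics/c6.png

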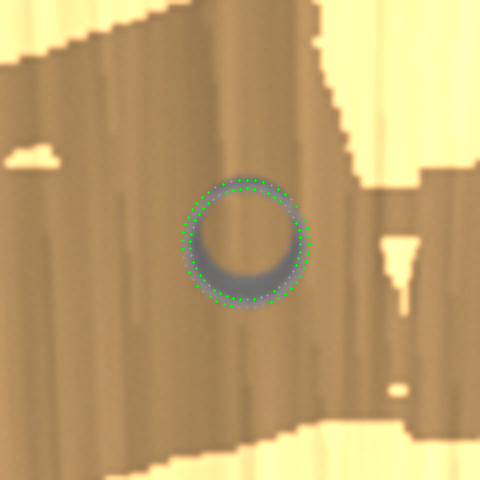

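The 30 ring's rim matches the fit at (246,243) in the crop, so its centre is (423.3, 205.9). That was my last picture; from here I use numbers only.

>>> send_rows(motion=[{"tx": 0.0425, "ty": -0.0025, "tz": 0.04, "rx": 0, "ry": 0, "rz": 0, "gripper": -1}, {"tx": 0.042, "ty": 0, "tz": 0.06, "rx": 0, "ry": 0, "rz": 0, "gripper": -1}, {"tx": 0, "ty": 0, "tz": 0.07, "rx": 0, "ry": 0, "rz": 0, "gripper": -1}, {"tx": 0, "ty": 0, "tz": 0.05, "rx": 0, "ry": 0, "rz": 0, "gripper": -1}, {"tx": 0, "ty": 0, "tz": 0.033, "rx": 0, "ry": 0, "rz": 0, "gripper": -1}, {"tx": 0, "ty": 0, "tz": 0, "rx": 0, "ry": 0, "rz": 0, "gripper": -1}, {"tx": 0, "ty": 0, "tz": 0, "rx": 0, "ry": 0, "rz": 0, "gripper": 1}, {"tx": 0, "ty": 0, "tz": 0, "rx": 0, "ry": 0, "rz": 0, "gripper": 1}, {"tx": 0, "ty": 0, "tz": 0, "rx": 0, "ry": 0, "rz": 0, "gripper": 1}, {"tx": 0, "ty": 0, "tz": 0, "rx": 0, "ry": 0, "rz": 0, "gripper": 1}, {"tx": 0, "ty": 0, "tz": 0, "rx": 0, "ry": 0, "rz": 0, "gripper": 1}, {"tx": 0, "ty": 0, "tz": 0, "rx": 0, "ry": 0, "rz": 0, "gripper": 1}], grip_force=20)

```text
time_s: 27.78
ee_pos: [422.4, 207.0, 22.5]
ee_rot: [180.0, -0.0, 90.0]
force: [0.6, 0.5, 1.1]
gripper_width: 34.5
gripper_force: 0.0
```

>>> send_rows(motion=[{"tx": 0, "ty": 0, "tz": 0, "rx": 0, "ry": 0, "rz": 0, "gripper": 1}])

```text
time_s: 27.9
ee_pos: [422.4, 207.0, 22.4]
ee_rot: [-180.0, -0.0, 90.0]
force: [0.2, -0.4, 0.1]
gripper_width: 29.8
gripper_force: 20.0
```

>>> send_rows(motion=[{"tx": 0, "ty": 0, "tz": -0.06, "rx": 0, "ry": 0, "rz": 0, "gripper": 1}, {"tx": 0, "ty": 0, "tz": -0.1, "rx": 0, "ry": 0, "rz": 0, "gripper": 1}, {"tx": 0, "ty": 0, "tz": -0.094, "rx": 0, "ry": 0, "rz": 0, "gripper": 1}, {"tx": -0.1074, "ty": 0.001, "tz": 0, "rx": 0, "ry": 0, "rz": 0, "gripper": 1}, {"tx": -0.1074, "ty": 0.001, "tz": 0, "rx": 0, "ry": 0, "rz": 0, "gripper": 1}, {"tx": -0.1074, "ty": 0.001, "tz": 0, "rx": 0, "ry": 0, "rz": 0, "gripper": 1}, {"tx": -0.1074, "ty": 0.001, "tz": 0, "rx": 0, "ry": 0, "rz": 0, "gripper": 1}, {"tx": -0.1074, "ty": 0.001, "tz": 0, "rx": 0, "ry": 0, "rz": 0, "gripper": 1}, {"tx": -0.1074, "ty": 0.001, "tz": 0, "rx": 0, "ry": 0, "rz": 0, "gripper": 1}, {"tx": -0.1074, "ty": 0.001, "tz": 0, "rx": 0, "ry": 0, "rz": 0, "gripper": 1}, {"tx": -0.1074, "ty": 0.001, "tz": 0, "rx": 0, "ry": 0, "rz": 0, "gripper": 1}, {"tx": -0.1074, "ty": 0.001, "tz": 0, "rx": 0, "ry": 0, "rz": 0, "gripper": 1}])

```text
time_s: 29.4
ee_pos: [426.5, -278.0, 149.3]
ee_rot: [180.0, -0.0, 90.0]
force: [0.5, 0.2, -0.7]
gripper_width: 29.7
gripper_force: 20.0
```

>>> send_rows(motion=[{"tx": -0.1074, "ty": 0.001, "tz": 0, "rx": 0, "ry": 0, "rz": 0, "gripper": 1}, {"tx": 0, "ty": 0, "tz": 0, "rx": 0, "ry": 0, "rz": 0, "gripper": 1}, {"tx": 0, "ty": 0, "tz": 0, "rx": 0, "ry": 0, "rz": 0, "gripper": 1}, {"tx": 0, "ty": 0, "tz": 0, "rx": 0, "ry": 0, "rz": 0, "gripper": 1}])

```text
time_s: 29.9
ee_pos: [427.2, -328.7, 149.3]
ee_rot: [-180.0, -0.0, 90.1]
force: [-0.2, -0.8, -0.6]
gripper_width: 29.8
gripper_force: 20.0
```

```bash
python3 - <<'E'
from h import *
k=cam('wrist');s=env.state();print(s['time_s'],s['ee_pos'],s['ee_rot'],s['gripper_width'])
discs(k)
for g in [(427,-256),(430,-259),(424,-253)]: f=fit(k,g,8,[19]);print('30',f)
E
```

```text
29.95 [ 427.37629298 -328.68855926  149.45879757] [-1.79985972e+02 -2.97419608e-02  9.00868779e+01] 29.780235204690758
disc [ 764.  -312.6] D 61.2 | enc [ 764.7 -314.9] 83.8 pix [619. 177.]
disc [ 568.1 -268.3] D 47.0 | enc [ 570.3 -268.7] 57.5 pix [452. 136.]
disc [ 428.4 -256.6] D 35.4 | enc [ 428.3 -256.5] 36.5 pix [321. 127.]
disc [ 609.  -129.6] D 33.0 | enc [ 608.5 -137.7] 37.6 pix [508.   5.]
30 (array([ 429.1, -257.3]), 109, np.float64(1.27), 12)
30 (array([ 429.1, -257.3]), 109, np.float64(1.27), 12)
30 (array([ 429.1, -257.3]), 109, np.float64(1.27), 12)
```

>>> send_rows(motion=[{"tx": 0.05, "ty": 0.002, "tz": 0, "rx": 0, "ry": 0, "rz": 0, "gripper": 1}, {"tx": 0.05, "ty": 0, "tz": 0, "rx": 0, "ry": 0, "rz": 0, "gripper": 1}, {"tx": 0.047, "ty": 0, "tz": 0, "rx": 0, "ry": 0, "rz": 0, "gripper": 1}, {"tx": 0, "ty": 0, "tz": 0.04, "rx": 0, "ry": 0, "rz": 0, "gripper": 1}, {"tx": 0, "ty": 0, "tz": 0.05, "rx": 0, "ry": 0, "rz": 0, "gripper": 1}, {"tx": 0, "ty": 0, "tz": 0, "rx": 0, "ry": 0, "rz": 0, "gripper": 1}, {"tx": 0, "ty": 0, "tz": 0, "rx": 0, "ry": 0, "rz": 0, "gripper": 1}])

```text
time_s: 30.82
ee_pos: [429.0, -256.4, 105.3]
ee_rot: [179.9, 0.0, 90.0]
force: [-0.3, 0.2, -1.1]
gripper_width: 29.9
gripper_force: 20.0
```

>>> send_rows(motion=[{"tx": 0.001, "ty": -0.001, "tz": 0, "rx": 0, "ry": 0, "rz": 0, "gripper": 1}, {"tx": 0, "ty": 0, "tz": 0.05, "rx": 0, "ry": 0, "rz": 0, "gripper": 1}, {"tx": 0, "ty": 0, "tz": 0.05, "rx": 0, "ry": 0, "rz": 0, "gripper": 1}, {"tx": 0, "ty": 0, "tz": 0.03, "rx": 0, "ry": 0, "rz": 0, "gripper": 1}, {"tx": 0, "ty": 0, "tz": 0, "rx": 0, "ry": 0, "rz": 0, "gripper": 1}, {"tx": 0, "ty": 0, "tz": 0.01, "rx": 0, "ry": 0, "rz": 0, "gripper": 1}, {"tx": 0, "ty": 0, "tz": 0.007, "rx": 0, "ry": 0, "rz": 0, "gripper": 1}, {"tx": 0, "ty": 0, "tz": 0, "rx": 0, "ry": 0, "rz": 0, "gripper": 1}, {"tx": 0, "ty": 0, "tz": 0.001, "rx": 0, "ry": 0, "rz": 0, "gripper": 1}, {"tx": 0, "ty": 0, "tz": 0, "rx": 0, "ry": 0, "rz": 0, "gripper": 1}])

```text
time_s: 32.08
ee_pos: [428.0, -256.1, 30.6]
ee_rot: [180.0, 0.0, 90.0]
force: [-0.3, -0.4, -0.1]
gripper_width: 29.4
gripper_force: 20.0
```

>>> send_rows(motion=[{"tx": 0, "ty": 0, "tz": 0.001, "rx": 0, "ry": 0, "rz": 0, "gripper": 1}, {"tx": 0, "ty": 0, "tz": 0, "rx": 0, "ry": 0, "rz": 0, "gripper": 1}])

```text
time_s: 32.33
ee_pos: [428.0, -256.1, 30.4]
ee_rot: [180.0, 0.0, 90.0]
force: [-1.8, 0.2, 5.1]
gripper_width: 30.0
gripper_force: 20.0
```

>>> send_rows(motion=[{"tx": 0, "ty": 0, "tz": 0, "rx": 0, "ry": 0, "rz": 0, "gripper": -1}, {"tx": 0, "ty": 0, "tz": 0, "rx": 0, "ry": 0, "rz": 0, "gripper": -1}, {"tx": 0, "ty": 0, "tz": 0, "rx": 0, "ry": 0, "rz": 0, "gripper": -1}, {"tx": 0, "ty": 0, "tz": 0, "rx": 0, "ry": 0, "rz": 0, "gripper": -1}, {"tx": 0, "ty": 0, "tz": -0.04, "rx": 0, "ry": 0, "rz": 0, "gripper": -1}, {"tx": 0, "ty": 0, "tz": -0.1, "rx": 0, "ry": 0, "rz": 0, "gripper": -1}, {"tx": 0, "ty": 0, "tz": -0.1, "rx": 0, "ry": 0, "rz": 0, "gripper": -1}, {"tx": -0.025, "ty": 0.09, "tz": -0.08, "rx": 0, "ry": 0, "rz": 0, "gripper": -1}, {"tx": -0.025, "ty": 0.09, "tz": -0.08, "rx": 0, "ry": 0, "rz": 0, "gripper": -1}, {"tx": 0, "ty": 0, "tz": -0.06, "rx": 0, "ry": 0, "rz": 0, "gripper": -1}, {"tx": 0, "ty": 0, "tz": 0, "rx": 0, "ry": 0, "rz": 0, "gripper": -1}, {"tx": 0, "ty": 0, "tz": 0, "rx": 0, "ry": 0, "rz": 0, "gripper": -1}])

```text
time_s: 33.83
ee_pos: [517.0, -280.6, 258.6]
ee_rot: [-179.9, -0.1, 90.0]
force: [-0.5, -0.1, -0.6]
gripper_width: 91.3
gripper_force: 0.0
```

```bash
python3 - <<'E'
from h import *
k=cam('wrist');s=env.state();print(s['time_s'],s['ee_pos'],s['force'])
for n,b,D in [('64',(435.3,-82),64),('52',(573.2,-269.7),52),('41',(612.1,-120.8),41),('30',(428.4,-256.7),30)]:
    print(n,b,pix(k,np.r_[b,58]).round()[0],[fit(k,b,z,[D/2,D/2-2],4) for z in (58,)],'disc',fit(k,b,8,[D/2+4],4))
E
```

```text
33.875 [ 516.77407334 -280.5243412   258.26624964] [ 0.01157939 -0.51388119 -0.84788088]
64 (435.3, -82) [249.  16.] [(array([435.5, -82.8]), 76, np.float64(0.56), 7)] disc (array([435.1, -80.9]), 121, np.float64(0.75), 8)
52 (573.2, -269.7) [362. 176.] [(array([ 571.9, -271.1]), 102, np.float64(0.54), 9)] disc (array([ 573. , -270.9]), 86, np.float64(0.75), 9)
41 (612.1, -120.8) [399.  52.] [(array([ 611.7, -122.8]), 96, np.float64(0.49), 9)] disc (array([ 613.2, -120.6]), 84, np.float64(0.81), 9)
30 (428.4, -256.7) [252. 167.] [(array([ 428.6, -257.3]), 56, np.float64(0.61), 10)] disc (array([ 427. , -256.5]), 59, np.float64(0.77), 9)
```

All four rims fit at the seated height and lie within 2.7 mm of their bases' centres, inside the 4 mm play. The arm is clear, so I'm handing in.

```bash
python3 -c "
from workcell import env
print(env.job_done())"
```

```text
the job is handed in; nothing more can be done
None
```

All four empty rings were lowered over their wax patterns, seated on their bases' rims and released, and the job was handed in at about 34 s; the filled ring and the plaster cast were not touched, and no verdict was returned.

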